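# Free the cam and close the whetstone holder

## Robot

A 6-joint arm with a two-finger parallel gripper is mounted at the origin on the work surface; the furniture and walls round the work are solid. World frame = base frame: x ahead of the robot, y to its left, z up, the work surface at z = 0. Lengths are in m, angles in rad, forces in N, time in s.
With the tool pointing down it reaches from about 0.35 to 0.775 m from the base axis. Payload 5.5 kg.
Tool frame: the origin (TCP) lies midway between the tips of the shut fingers; the grasp point (between the pads) lies 19 mm behind it; z points along the fingers, y is the line along which they close (so a half turn about z gives the same grasp; the last joint's range is limited). The gripper opens to 85 mm and grips with 20 to 120 N. Pads are 22 mm wide; open, the fingers measure 114 mm over their backs; the gripper's body (76 mm by 85 mm) begins 54 mm behind the grasp point. The pads swing forward as they close: fully open they stand 13 mm farther back than shut.
Start: joints at [1.137, 0.313, 0.046, 1.304, 0, 1.431], TCP at [0.167, 0.55, 0.231] pointing down, gripper open.
Joint ranges: [-2.76, 2.76], [-0.86, 1.69], [-1.03, 1.26], [-2.2, 2.34], [-1.47, 1.5], [-3.14, 3.14]. Speed limits (rad/s): [2.57, 2.57, 3.14, 3.14, 3.14, 3.14].

## Interface

Orientations are given as a unit quaternion [w, x, y, z].
In Python, from workcell import telemetry, imaging, env gives the robot as it stands. The module is installed in compiled form; this text tells all that it offers.
- The arm moves only by the tool step_arm, never from a script. Its argument "moves" is a list of rows, each a list of 3 entries, a list of its own where there are three numbers: the shift along the tool's x, y, z in mm, then the turn, a rotation vector about the tool's x, y, z in rad, then the finger opening in mm, from 0 to 85.4. A call has 1 to 8 rows; each row is the pose to reach, as a shift and turn from the pose commanded when the call began, along the tool's axes at that moment; what a row does not reach only later rows make up. A row lasts 1/12 s, in which the tool goes at most 41.7 mm and 7.16 degrees, less where a joint would pass 70% of its speed; a pose out of reach is approached as far as the arm can. A call with a gripper value outside its range is refused whole. The fingers move at their own pace and stop on an object; "grip_force" is the grip in N (left out, the last holds). Time passes only in rows, so rows that repeat a pose let the fingers close. It gives the time, the measured TCP pose, the force, the opening and the grip force at its end, in the units of the state.
- telemetry.get_state(): the state, without advancing time (a new reading comes with each control period).
- imaging.read_camera(name): name is "side" or "top" or "wrist"; returns the picture (480x640x3 uint8, red, green, blue); there is no depth.
- imaging.camera_params(name): a dict with "camera_matrix" (3x3 intrinsics, pixels), "D" ([k1, k2, p1, p2, k3] as OpenCV has them; the pictures are not rectified), "pose" (4x4, takes a point from camera to world coordinates). Camera axes: x right, y up, looking along -z (the intrinsics and any distortion apply to the point x, -y, -z); pixel columns grow to the right and rows downward; lengths in m; the calibration is good to about 2 mm. A picture is of the moment at which its call begins: read the wrist's pose just before it. camera_params takes no time and is no camera call; for the wrist camera it gives the pose at the moment of the call.
- env.hand_in(): hands the job in; it is judged then, once.
The state is a dict: "clock": time; "joint_pos": joint angles; "qvel": joint speeds; "tau": joint torques, N m; "tcp_pos": TCP position; "orientation": TCP orientation; "wrist_force": force on the tool from outside, world axes, zero at the start; "ft_torque": the same for the moment, N m; "finger_gap": finger opening in m; "grip_force": force on a finger pad.
Only numpy, scipy, OpenCV 4.12 (cv2) and the standard library are available. Lean on these libraries where they do the work, as an engineer would, in place of code of your own. Each camera call takes 0.05 s, during which the arm holds its last target. There are 200 camera calls.

## Task

The sliding jaw of the whetstone holder is held back by its eccentric cam. With the fingertips push the post on the cam's lever round, either way, until the cam is at its low point, with the lever pointing straight ahead to the stone; only then push the slide forward by its rear bar until its jaw has the stone seated square and fully home against the end stop. Do not pick up or touch the stone, and leave the ink bottle, sanding block and eraser beside the holder where they are.

Things in the scene. Friction and masses are not known exactly. Their poses are not given: they have to be found in the camera images.
- holder: The whetstone holder, fixed to the table: a wooden board 236 x 186 x 12 mm with a wooden end stop across its far end and two low dark steel guide rails (top 28 mm above the table). Origin: on the cam's vertical pivot axis, at table height. Its x axis points forward, from the slide's rear bar to the end stop; z is up. Board from x = -75 to +161 mm, y = +-93 mm.
- cam_pivot (a point): Point on the cam's vertical pivot axis, 54 mm above the table, at the top of the lever's arm. Cam: a dark steel disc of radius 26 mm, 16 to 36 mm above the table, its centre 12 mm off the pivot. The lever (16 mm wide, 46 to 54 mm above the table, clear over the slide and the stone) lies over the disc's high point and points the same way.
- cam_post (a point): Middle of the upright aluminium post at the end of the cam's lever: 14 mm diameter, 54 to 94 mm above the table, 60 mm from the pivot. This is where the cam is pushed round.
- cam (a joint): Angle of the cam's lever from the holder's x axis, anticlockwise seen from above, rad. 0 (or 2 pi) = low point: lever straight ahead to the stone and end stop, slide free. pi = high point, lever straight back over the rear bar. Starts between 2.0 and 4.3 and may be turned either way; stops end the turn 0.25 rad past the low point each way (-0.25 and 6.53). Stiff: about 2.5 N at the post; stays where it is left.
- slide (a joint): Travel of the follower slide along the holder's x axis, m. Starts between -0.006 and 0. It is home at about +0.022, when the jaw has pressed the stone against the end stop. Friction about 2.5 N; stays where it is left. The cam lets it pass the start by at most 8 to 14 mm unless turned low. Forced against a cam that is not low, it pushes the cam round, which is wrong.
- slide_rear (a point): Middle of the rear (pushed) face of the slide's rear bar, 30 mm above the table. The slide is an aluminium frame 124 x 116 mm round the cam; its rear bar is 116 mm wide, 18 mm thick and 13 to 42 mm above the table; its front bar is the jaw, 14 to 36 mm above the table. The face looks along the holder's -x; push it towards +x.
- end_stop (a point): Middle of the end stop's face that the stone is pressed against, 23 mm above the table, 139 mm ahead of the pivot.
- stone_mid (a point): Centre of the loose whetstone (two layers, brown and grey), 50 x 150 x 22 mm, lying on the board (12 mm) between jaw and end stop, long side across the holder; its x axis is the 50 mm side. Home when its centre is 114 mm ahead of the pivot in the holder's x and it is square to the stop.
- stone: The same whetstone; origin at the centre of its underside, x along the 50 mm side.
- bottle_mid (a point): Centre of the brown ink bottle with pale cap, 46 mm diameter, 85 mm tall, standing beside the holder. Bystander.
- sander_mid (a point): Centre of the dark sanding block, 52 x 105 x 29 mm, lying beside the holder. Bystander.
- rubber_mid (a point): Centre of the small eraser, 21 x 45 x 13 mm, lying beside the holder. Bystander.
Mind the look-alikes: they are no part of the job. Of the things like the stone, leave any that is orange; of the rest the smaller one is meant.

How it is judged:
By the outcome, as a careful person would: the job done as asked, in the order asked, and still so for the second after the job is handed in, with the robot touching nothing.
It also fails if it takes over 58 s, if anything falls off the work surface, if the arm or the gripper's body presses on something with over 40 N, if the wrist force passes 120 N, or if a joint passes its speed limit or range.

## Working session

There is one attempt and no reset: what is moved stays moved. The work goes in short steps, Python scripts to look and compute and a tool call to move; the robot and the scene stay as the last step left them, time stands still between calls to the robot, and variables do not carry over. Pictures are saved under pics/ and viewed, at most 10 in all, crops included, and the job is handed in when it is done.

Besides the shell and the picture viewer there is one more tool, called after "Request:" in YAML: its name, and indented under it one key for each argument. step_arm: Moves the arm, as the interface text tells. Its arguments: {"type":"object","properties":{"moves":{"type":"array"},"grip_force":{"type":"number"}},"required":["moves"]}

```bash
mkdir -p pics
cat > h.py <<'E'
import numpy as np, cv2
from workcell import telemetry, imaging, env
def ray(name,uv,P=None):
    P=P or imaging.camera_params(name)
    K=np.array(P["camera_matrix"]);D=np.array(P["D"]);T=np.array(P["pose"])
    q=cv2.undistortPoints(np.array([[uv]],float),K,D)[0,0]
    d=T[:3,:3]@np.array([q[0],-q[1],-1.0]); return T[:3,3],d
def onz(name,uv,z,P=None):
    o,d=ray(name,uv,P); return (o+d*(z-o[2])/d[2])
def proj(name,p,P=None):
    P=P or imaging.camera_params(name)
    K=np.array(P["camera_matrix"]);D=np.array(P["D"]);T=np.array(P["pose"])
    c=T[:3,:3].T@(np.array(p)-T[:3,3]); c=c*[1,-1,-1]
    return cv2.projectPoints(c.reshape(1,1,3),np.zeros(3),np.zeros(3),K,D)[0].ravel()
def shot(name,fn):
    im=imaging.read_camera(name); cv2.imwrite(fn,im[:,:,::-1]); return im
E
python3 - <<'E'
from h import *
for n in("top","side"):
    shot(n,f"pics/{n}0.png"); P=imaging.camera_params(n); print(n,np.round(P["pose"],3).tolist(),np.round(P["camera_matrix"],1).tolist())
s=telemetry.get_state();print(s)
E
```

```text
top [[-0.013, 0.981, -0.193, 0.38], [-0.999, -0.022, -0.045, 0.006], [-0.048, 0.192, 0.98, 0.967], [0.0, 0.0, 0.0, 1.0]] [[440.3, 0.0, 318.6], [0.0, 440.3, 241.5], [0.0, 0.0, 1.0]]
side [[0.879, 0.206, -0.431, 0.165], [-0.477, 0.398, -0.783, -0.71], [0.01, 0.894, 0.448, 0.476], [0.0, 0.0, 0.0, 1.0]] [[507.5, 0.0, 314.1], [0.0, 507.5, 242.7], [0.0, 0.0, 1.0]]
{'clock': 0.1, 'joint_pos': array([ 1.13744082e+00,  3.13893928e-01,  4.50963688e-02,  1.30357527e+00,
       -2.82964866e-05,  1.43121196e+00]), 'qvel': array([-0.00070036, -0.00182265,  0.00305494, -0.00032829,  0.00177606,
        0.00039015]), 'tau': array([ 4.23487931e-03, -4.81724346e+01,  2.99244601e+01,  1.27810054e-02,
       -5.06620052e-05,  7.55146857e-06]), 'tcp_pos': array([0.16631997, 0.54995712, 0.23051742]), 'orientation': array([-2.09163297e-04,  1.46357895e-01,  9.89231391e-01, -7.60127594e-04]), 'wrist_force': array([-1.23603795,  0.47138621, -0.54372939]), 'ft_torque': array([-0.03996538, -0.01156957, -0.02884784]), 'grip_force': 0.0, 'finger_gap': 0.08514724325297969}
```

View pics/top0.png

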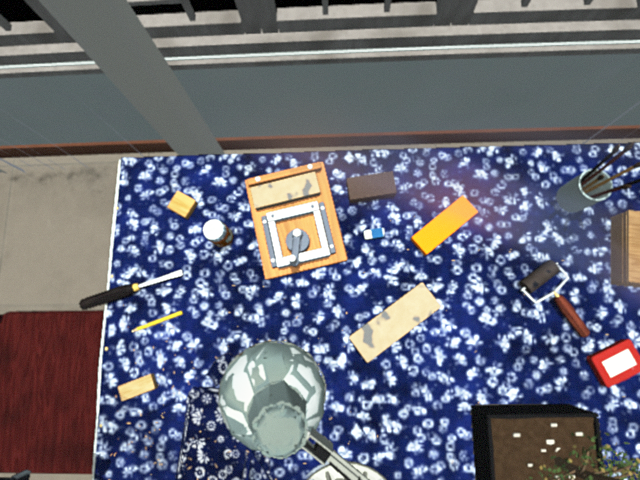

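View pics/side0.png

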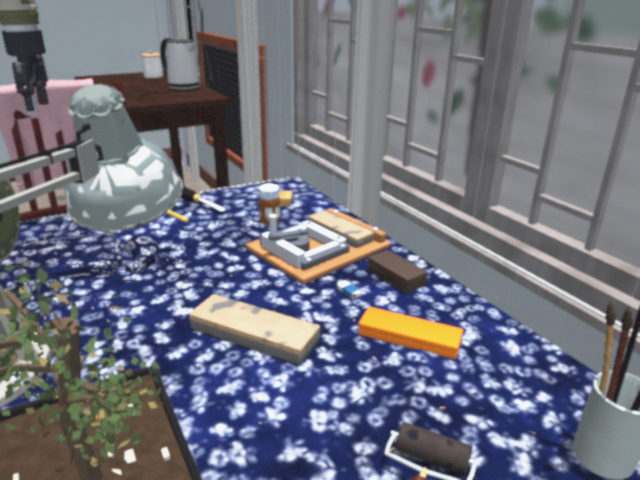

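The top view shows the holder at about (297,220). Its lever post is near (297,238–262) and its stone at (283,190). The look-alikes are the orange block (445,225) and a larger beige block (395,322). The smaller non-orange block, in the holder, fits the description. I'll confirm that in an enlarged crop.

Run:
```python
from h import *
a=cv2.imread("pics/top0.png")[150:290,190:400]; b=cv2.imread("pics/side0.png")[170:300,230:440]
a=cv2.resize(a,(788,525),interpolation=cv2.INTER_CUBIC)  # x3.75
cv2.imwrite("pics/c1.png",a)
cv2.imwrite("pics/c2.png",cv2.resize(b,None,fx=3.75,fy=3.75,interpolation=cv2.INTER_CUBIC))
for p in [(0,0,0),(0,0,.3),(.167,.55,.23)]: print(proj("top",p),proj("side",p))
print(onz("top",(275,390),.3),onz("top",(225,360),.3),onz("top",(325,390),.3))
```

```text
[347.29739331 520.80217391] [-34.24999841 368.57033244]
[350.69889586 616.44375526] [-111.2823091  162.4311088]
[  8.06442873 464.56561953] [ 39.34336137 113.91120819]
[0.29226649 0.10286844 0.3       ] [0.33537289 0.177834   0.3       ] [0.29182826 0.02987875 0.3       ]
```

View pics/c1.png

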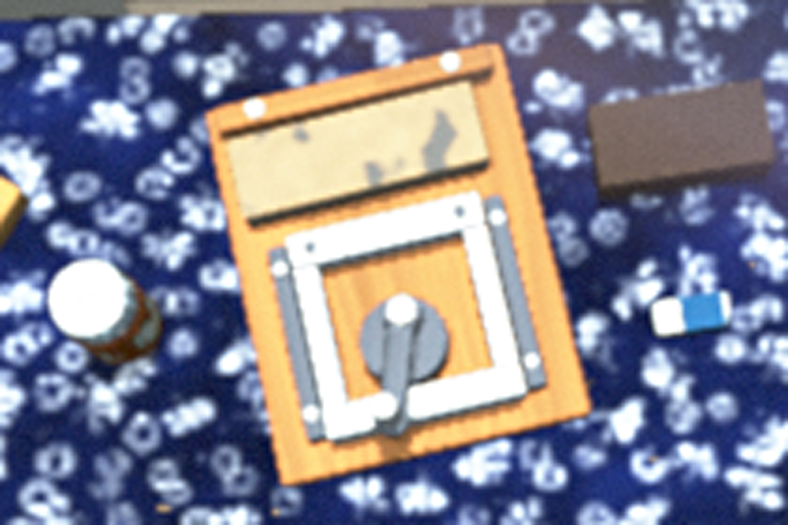

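View pics/c2.png

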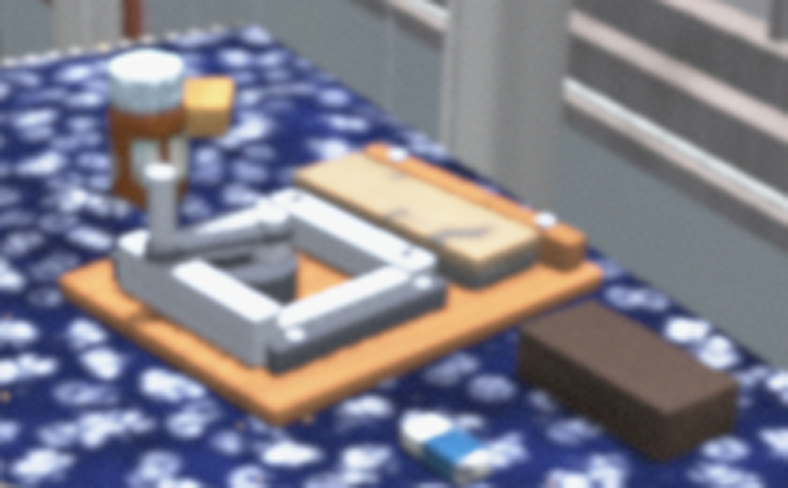

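The crop confirms the target: the beige stone in the holder, next to the end stop. The pivot cap is at crop (402,308) and the post top at (388,405), with the lever pointing back. The side crop shows the post from (160,172) to (160,245). The lamp is an obstacle, so I'll triangulate that too.

Run:
```python
from h import *
def tri(a,b):
    o1,d1=ray("top",a);o2,d2=ray("side",b)
    A=np.stack([d1,-d2],1);t,*_=np.linalg.lstsq(A,o2-o1,rcond=None)
    p,q=o1+d1*t[0],o2+d2*t[1];return np.round((p+q)/2,4),round(np.linalg.norm(p-q),4)
T=lambda u,v:(190+(u+.5)/3.75-.5,150+(v+.5)/3.75-.5)
S=lambda u,v:(230+(u+.5)/3.75-.5,170+(v+.5)/3.75-.5)
print("pivot",onz("top",T(402,308),.056),"post top",onz("top",T(387,404),.094),onz("side",S(160,173),.094))
print("post tri",tri(T(387,404),S(160,173)))
for n,uv in dict(L1=(280,268),L0=(311,413),R1=(497,215),R0=(532,359)).items(): print(n,onz("top",T(*uv),.028)[:2])
for n,uv in dict(bl=(283,483),br=(590,412)).items(): print(n,onz("top",T(*uv),.012)[:2])
for n,uv in dict(rearL=(333,440),rearR=(525,400),jawL=(287,237),jawR=(477,195)).items(): print(n,onz("top",T(*uv),.042 if 'r' in n[0] else .036)[:2])
for n,uv in dict(FL=(230,140),FR=(470,83),NL=(248,216),NR=(488,160)).items(): print("stone",n,onz("top",T(*uv),.034)[:2])
print("bottle",onz("top",T(90,297),.085),"eraser",onz("top",T(690,312),.013))
# lamp: apex & rim
print("lamp apex",tri((278,420),(98,93)),"lamp rim right",tri((323,390),(182,190)), tri((275,342),(170,150)))
print("lamp arm", tri((315,440),(85,150)))
```

```text
pivot [0.58182695 0.09355322 0.056     ] post top [0.5208279  0.09815329 0.094     ] [0.51617765 0.09248398 0.094     ]
post tri (array([0.5202, 0.0989, 0.0909]), np.float64(0.0023))
L1 [0.61385583 0.16831038]
L0 [0.52709808 0.14929328]
R1 [0.64277156 0.03992529]
R0 [0.55605974 0.02092806]
bl [0.48858783 0.16791077]
br [ 0.52685837 -0.01205639]
rearL [0.50915467 0.13447247]
rearR [0.52988063 0.02510742]
jawL [0.63046305 0.16299949]
jawR [0.65296999 0.05117798]
stone FL [0.691595   0.19818443]
stone FR [0.722878   0.05460665]
stone NL [0.64439998 0.18664666]
stone NR [0.67478668 0.0445256 ]
bottle [0.5857762  0.26456946 0.085     ] eraser [ 0.58493865 -0.07224427  0.013     ]
lamp apex (array([0.2531, 0.0937, 0.3394]), np.float64(0.0105)) lamp rim right (array([0.308 , 0.0283, 0.2048]), np.float64(0.0594)) (array([0.3526, 0.114 , 0.2366]), np.float64(0.013))
lamp arm (array([0.2151, 0.0471, 0.2722]), np.float64(0.0036))
```

```bash
cat >> h.py <<'E'
def yaw():
    w,x,y,z=telemetry.get_state()["orientation"]; return np.arctan2(2*(x*y+w*z),1-2*(y*y+z*z))
def row(x,y,z,yw,y0=None,p=None):
    y0=yaw() if y0 is None else y0; p=telemetry.get_state()["tcp_pos"] if p is None else p
    d=np.array([x,y,z])-p;c,s=np.cos(y0),np.sin(y0)
    t=(y0-yw+np.pi)%(2*np.pi)-np.pi
    return [round(float(v),1) for v in (1e3*(d[0]*c+d[1]*s),1e3*(d[0]*s-d[1]*c),-1e3*d[2])],round(float(t),3)
PIV=np.array([.5818,.0937]);YH=.217
def arc(a,lead=0.0,back=.0165,z=.066,R=.060):
    "pose behind the post at cam angle a, pushing along tool -x"
    w=a+YH; p=PIV+R*np.array([np.cos(w),np.sin(w)]); tdir=np.array([np.sin(w),-np.cos(w)])
    q=p-back*tdir; return q[0],q[1],z,np.arctan2(-tdir[1],-tdir[0])
def st():
    s=telemetry.get_state(); print(round(s["clock"],2),np.round(s["tcp_pos"],4),round(yaw(),3),np.round(s["joint_pos"],2),np.round(s["wrist_force"],1),s["finger_gap"])
E
python3 - <<'E'
from h import *
st(); print(row(.47,.36,.231,2.848+.9)); print(arc(2.89,back=.035))
E
```

```text
0.1 [0.1663 0.55   0.2305] 2.848 [ 1.14  0.31  0.05  1.3  -0.    1.43] [-1.2  0.5 -0.5] 0.08514724325297969
([-345.7, -93.9, -0.5], -0.9)
(np.float64(0.5206253945535023), np.float64(0.06079608460281139), 0.066, np.float64(-1.6053889803846897))
```

Request:
step_arm:
  moves:
    - [[-346,-94,0],[0,0,-0.9],9]
    - [[-346,-94,0],[0,0,-0.9],9]
    - [[-346,-94,0],[0,0,-0.9],9]
    - [[-346,-94,0],[0,0,-0.9],9]
    - [[-346,-94,0],[0,0,-0.9],9]
    - [[-346,-94,0],[0,0,-0.9],9]
    - [[-346,-94,0],[0,0,-0.9],9]
    - [[-346,-94,0],[0,0,-0.9],9]

```text
clock: 0.77
tcp_pos: [0.4307, 0.3847, 0.231]
orientation: [-0.0, -0.301, 0.953, 0.0]
wrist_force: [-0.0, 1.1, 0.4]
finger_gap: 0.0092
grip_force: 0.0
```

Request:
step_arm:
  moves:
    - [[0,0,0],[0,0,-0.1],9]
    - [[0,0,0],[0,0,-0.1],9]
    - [[0,0,0],[0,0,-0.1],9]

```text
clock: 1.02
tcp_pos: [0.4297, 0.3854, 0.2308]
orientation: [-0.001, -0.344, 0.939, 0.0]
wrist_force: [-0.3, 0.8, -1.3]
finger_gap: 0.0086
grip_force: 0.0
```

Run:
```python
from h import *
st(); print(row(.54,.061,.231,-1.605))
```

```text
1.02 [0.4297 0.3854 0.2308] -2.439 [ 0.59  0.32  0.05  1.31  0.   -0.11] [-0.3  0.8 -1.3] 0.00861131209928208
([125.4, -318.9, -0.2], -0.834)
```

Request:
step_arm:
  moves:
    - [[125,-319,0],[0,0,-0.83],9]
    - [[125,-319,0],[0,0,-0.83],9]
    - [[125,-319,0],[0,0,-0.83],9]
    - [[125,-319,0],[0,0,-0.83],9]
    - [[125,-319,0],[0,0,-0.83],9]
    - [[125,-319,0],[0,0,-0.83],9]
    - [[125,-319,0],[0,0,-0.83],9]
    - [[125,-319,0],[0,0,-0.83],9]

```text
clock: 1.68
tcp_pos: [0.5296, 0.0962, 0.2315]
orientation: [0.0, -0.697, 0.717, 0.0]
wrist_force: [1.1, -0.1, -0.2]
finger_gap: 0.0089
grip_force: 0.0
```

Run:
```python
from h import *
st(); print(row(.5206,.061,.12,-1.605))
```

```text
1.68 [0.5296 0.0962 0.2315] -1.599 [ 0.03  0.24 -0.05  1.28  0.   -1.51] [ 1.1 -0.1 -0.2] 0.008931413263476976
([35.4, 8.0, 111.5], 0.006)
```

Request:
step_arm:
  moves:
    - [[35,8,30],[0,0,0],9]
    - [[35,8,65],[0,0,0],9]
    - [[35,8,100],[0,0,0],9]
    - [[35,8,125],[0,0,0],9]
    - [[35,8,145],[0,0,0],9]
    - [[35,8,160],[0,0,0],9]
    - [[35,8,165],[0,0,0],9]
    - [[35,8,165],[0,0,0],9]

```text
clock: 2.35
tcp_pos: [0.5194, 0.0624, 0.0651]
orientation: [-0.001, -0.695, 0.719, 0.001]
wrist_force: [-0.4, -0.7, 0.8]
finger_gap: 0.009
grip_force: 0.0
```

Run:
```python
from h import *
st(); a=shot("top","pics/t1.png")[150:290,190:400,::-1]
b=shot("side","pics/s1.png")[140:300,200:410,::-1]
cv2.imwrite("pics/c3.png",np.hstack([cv2.resize(a,(394,300)),cv2.resize(b,(394,300))]))
```

```text
2.35 [0.5194 0.0624 0.0651] -1.605 [-0.03  0.33 -0.36  0.88  0.   -1.57] [-0.4 -0.7  0.8] 0.009043684113949126
```

View pics/c3.png

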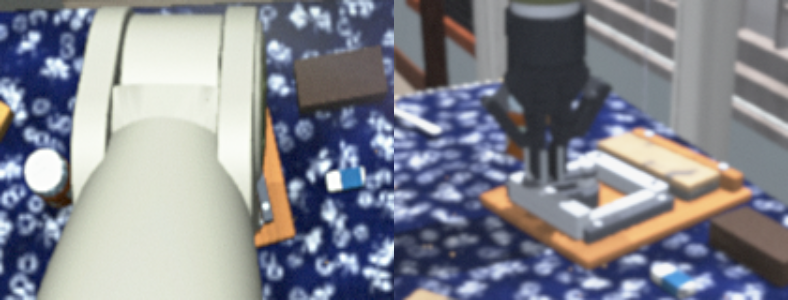

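The side view shows the shut fingertips at about (545,165) in the picture, beside the post on its near side, just above the rear bar. That is ready for the push.

```bash
cat >> h.py <<'E'
def plan(angs,back=.0165,z=.066):
    y0=yaw();p=telemetry.get_state()["tcp_pos"]
    for a in angs:
        q=arc(a,back=back,z=z); r=row(*q,y0=y0,p=p); print([[round(v) for v in r[0]],[0,0,round(r[1],2)],9])
E
python3 - <<'E'
from h import *
plan([2.9,2.85,2.75,2.65,2.55,2.45,2.35,2.25])
E
```

```text
[[-17, 0, 1], [0, 0, -0.01], 9]
[[-20, 1, 1], [0, 0, 0.04], 9]
[[-26, 2, 1], [0, 0, 0.14], 9]
[[-32, 3, 1], [0, 0, 0.24], 9]
[[-38, 3, 1], [0, 0, 0.34], 9]
[[-44, 2, 1], [0, 0, 0.44], 9]
[[-50, 1, 1], [0, 0, 0.54], 9]
[[-56, -1, 1], [0, 0, 0.64], 9]
```

Request:
step_arm:
  moves:
    - [[-17,0,0],[0,0,0],9]
    - [[-20,1,0],[0,0,0.04],9]
    - [[-26,2,0],[0,0,0.14],9]
    - [[-32,3,0],[0,0,0.24],9]
    - [[-38,3,0],[0,0,0.34],9]
    - [[-44,2,0],[0,0,0.44],9]
    - [[-50,1,0],[0,0,0.54],9]
    - [[-56,-1,0],[0,0,0.64],9]

```text
clock: 3.12
tcp_pos: [0.525, 0.1168, 0.0681]
orientation: [0.001, -0.431, 0.903, -0.001]
wrist_force: [-0.5, -3.2, -0.2]
finger_gap: 0.009
grip_force: 1.3
```

Run:
```python
from h import *
st(); plan([2.2,2.1,2.0,1.9,1.8,1.7,1.6,1.5])
```

```text
3.12 [0.525  0.1168 0.0681] -2.251 [ 0.07  0.35 -0.33  0.89 -0.   -0.82] [-0.5 -3.2 -0.2] 0.008968953580979334
[[-4, 2, 2], [0, 0, 0.04], 9]
[[-10, 3, 2], [0, 0, 0.14], 9]
[[-16, 4, 2], [0, 0, 0.24], 9]
[[-22, 3, 2], [0, 0, 0.34], 9]
[[-29, 3, 2], [0, 0, 0.44], 9]
[[-35, 1, 2], [0, 0, 0.54], 9]
[[-41, -1, 2], [0, 0, 0.64], 9]
[[-46, -3, 2], [0, 0, 0.74], 9]
```

Force is about 3 N, so the post is being pushed as expected. I'll keep going round.

Request:
step_arm:
  moves:
    - [[-4,1,1],[0,0,0.04],9]
    - [[-10,2,1],[0,0,0.14],9]
    - [[-16,3,1],[0,0,0.24],9]
    - [[-22,3,1],[0,0,0.34],9]
    - [[-29,3,1],[0,0,0.44],9]
    - [[-35,1,1],[0,0,0.54],9]
    - [[-41,-1,1],[0,0,0.64],9]
    - [[-46,-3,1],[0,0,0.74],9]

```text
clock: 3.78
tcp_pos: [0.5554, 0.1506, 0.0667]
orientation: [0.0, -0.075, 0.997, -0.001]
wrist_force: [-2.1, -5.4, -1.4]
finger_gap: 0.0092
grip_force: 2.7
```

Run:
```python
from h import *
st(); plan([1.45,1.35,1.25,1.15,1.05,.95,.85,.75])
```

```text
3.78 [0.5554 0.1506 0.0667] -2.991 [ 0.13  0.41 -0.23  0.93 -0.   -0.02] [-2.1 -5.4 -1.4] 0.009199988406585839
[[-4, 0, 1], [0, 0, 0.05], 9]
[[-10, 2, 1], [0, 0, 0.15], 9]
[[-17, 2, 1], [0, 0, 0.25], 9]
[[-23, 2, 1], [0, 0, 0.35], 9]
[[-29, 1, 1], [0, 0, 0.45], 9]
[[-35, -1, 1], [0, 0, 0.55], 9]
[[-41, -3, 1], [0, 0, 0.65], 9]
[[-47, -5, 1], [0, 0, 0.75], 9]
```

Request:
step_arm:
  moves:
    - [[-4,-1,0],[0,0,0.05],9]
    - [[-10,1,0],[0,0,0.15],9]
    - [[-17,1,0],[0,0,0.25],9]
    - [[-23,1,0],[0,0,0.35],9]
    - [[-29,0,0],[0,0,0.45],9]
    - [[-35,-2,0],[0,0,0.55],9]
    - [[-41,-4,0],[0,0,0.65],9]
    - [[-47,-6,0],[0,0,0.75],9]

```text
clock: 4.45
tcp_pos: [0.6009, 0.1512, 0.0665]
orientation: [-0.001, 0.295, 0.955, -0.002]
wrist_force: [-7.7, -7.9, 3.3]
finger_gap: 0.0089
grip_force: 4.4
```

Run:
```python
from h import *
st(); plan([.7,.6,.5,.4,.3,.2,.1,.04])
```

```text
4.45 [0.6009 0.1512 0.0665] 2.542 [ 0.12  0.49 -0.1   0.98 -0.    0.72] [-7.7 -7.9  3.3] 0.00886864177846904
[[-3, 3, 0], [0, 0, 0.05], 9]
[[-10, 4, 0], [0, 0, 0.15], 9]
[[-16, 4, 0], [0, 0, 0.25], 9]
[[-22, 4, 0], [0, 0, 0.35], 9]
[[-28, 3, 0], [0, 0, 0.45], 9]
[[-34, 2, 0], [0, 0, 0.55], 9]
[[-40, -1, 0], [0, 0, 0.65], 9]
[[-44, -2, 0], [0, 0, 0.71], 9]
```

Request:
step_arm:
  moves:
    - [[-3,-1,0],[0,0,0.05],9]
    - [[-10,0,0],[0,0,0.15],9]
    - [[-16,0,0],[0,0,0.25],9]
    - [[-22,0,0],[0,0,0.35],9]
    - [[-28,-1,0],[0,0,0.45],9]
    - [[-34,-3,0],[0,0,0.55],9]

```text
clock: 4.95
tcp_pos: [0.6275, 0.1314, 0.0665]
orientation: [-0.001, 0.543, 0.84, -0.001]
wrist_force: [-5.8, 0.6, 2.5]
finger_gap: 0.0093
grip_force: 2.6
```

Run:
```python
from h import *
st(); plan([.2,.1,.04,0])
```

```text
4.95 [0.6275 0.1314 0.0665] 1.993 [ 0.08  0.53 -0.04  1.01  0.    1.23] [-5.8  0.6  2.5] 0.009299537506645882
[[0, 3, 0], [0, 0, 0.01], 9]
[[-6, 4, 0], [0, 0, 0.1], 9]
[[-9, 5, 0], [0, 0, 0.17], 9]
[[-12, 5, 0], [0, 0, 0.2], 9]
```

Request:
step_arm:
  moves:
    - [[-6,2,0],[0,0,0.1],9]
    - [[-9,2,0],[0,0,0.17],9]
    - [[-12,2,0],[0,0,0.2],9]
    - [[-12,2,0],[0,0,0.2],9]
    - [[-12,2,0],[0,0,0.2],9]

```text
clock: 5.37
tcp_pos: [0.6347, 0.1213, 0.0664]
orientation: [-0.001, 0.623, 0.783, -0.0]
wrist_force: [-5.1, 1.9, 1.4]
finger_gap: 0.009
grip_force: 1.9
```

Request:
step_arm:
  moves:
    - [[20,0,0],[0,0,0],9]
    - [[20,0,-30],[0,0,0],9]
    - [[20,0,-70],[0,0,0],9]
    - [[0,60,-110],[0,0,0],9]
    - [[-60,120,-110],[0,0,0],0]
    - [[-60,140,-110],[0,0,0],0]

```text
clock: 5.87
tcp_pos: [0.7457, 0.1076, 0.1755]
orientation: [0.003, 0.622, 0.783, 0.003]
wrist_force: [1.9, -0.5, -0.1]
finger_gap: 0.0001
grip_force: 0.0
```

Run:
```python
from h import *
st()
b=shot("side","pics/s2.png")[140:300,200:410,::-1]; a=shot("wrist","pics/w2.png")[:,:,::-1]
cv2.imwrite("pics/c4.png",np.hstack([cv2.resize(a,(400,300)),cv2.resize(b,(394,300),interpolation=cv2.INTER_CUBIC)]))
```

```text
5.87 [0.7457 0.1076 0.1755] 1.799 [ 0.04  0.7   0.52  1.39 -0.    1.38] [ 1.9 -0.5 -0.1] 0.00012895860227308861
```

View pics/c4.png

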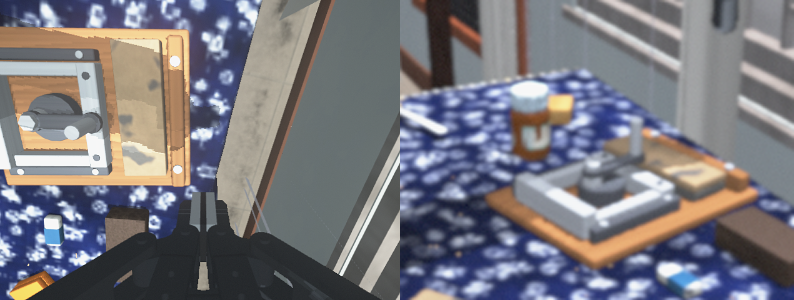

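The wrist view (half scale) shows the lever between about (28,122), (72,132) and (95,122). I'll project the known geometry to read its angle.

Run:
```python
from h import *
P=imaging.camera_params("wrist"); print(np.round(P["pose"],3).tolist())
for a in (-.2,0,.2):
    w=a+YH; q=PIV+.06*np.array([np.cos(w),np.sin(w)])
    print(a,"base",proj("wrist",[*q,.054],P),"top",proj("wrist",[*q,.094],P))
print("piv",proj("wrist",[*PIV,.056],P))
im=cv2.imread("pics/w2.png")[140:300,0:220]
cv2.imwrite("pics/c5.png",cv2.resize(im,None,fx=3.6,fy=3.6,interpolation=cv2.INTER_CUBIC))
```

```text
[[0.975, -0.207, -0.077, 0.731], [0.221, 0.924, 0.311, 0.186], [0.007, -0.32, 0.947, 0.311], [0.0, 0.0, 0.0, 1.0]]
-0.2 base [156.90851581 220.63862946] top [129.3296236  239.54091411]
0 base [156.43558014 202.6130402 ] top [128.31066985 218.77519584]
0.2 base [152.12113235 184.02830935] top [122.75771553 197.26142007]
piv [ 59.6422435  202.81019497]
```

View pics/c5.png

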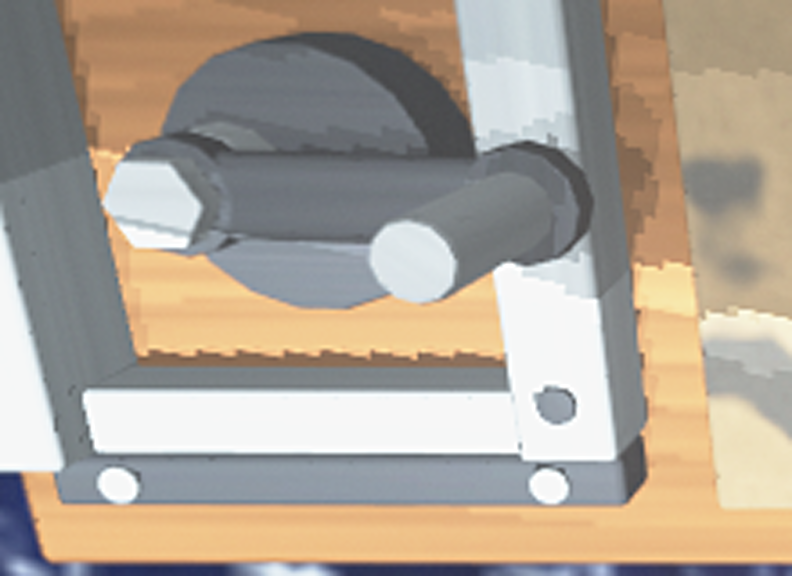

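Run:
```python
from h import *
W=lambda u,v:((u+.5)/3.6-.5,140+(v+.5)/3.6-.5)
r0=onz("wrist",W(118,485),.028)[:2];r1=onz("wrist",W(550,486),.028)[:2]
R1=np.array([.64277,.03993]);R0=np.array([.55606,.02093])
off=((r0-R0)+(r1-R1))/2; ya=np.arctan2(*(r1-r0)[::-1]); print("offset",off,"yaw",ya, np.linalg.norm(r1-r0),np.linalg.norm(R1-R0))
p=onz("wrist",W(413,261),.094)[:2]
for off_ in (off,): 
    v=p-off_-PIV; print("post",p,"rel",v,np.linalg.norm(v),"cam",np.arctan2(v[1],v[0])-YH)
# bar: rails mid line in wrist: lever angle from disc-side: base post px (528,203)
b=onz("wrist",W(528,203),.054)[:2]; v=b-off-PIV; print("base",v,np.linalg.norm(v),np.arctan2(v[1],v[0])-YH)
for z in(.058,.062,.066,.07): print(z,onz("wrist",W(155,203),z)[:2]-off-PIV)
```

```text
offset [-0.00919981  0.0029058 ] yaw 0.21697794494246725 0.08849003610583678 0.08876724677492251
post [0.63278922 0.10871895] rel [0.06018903 0.01211314] 0.061395829465286184 cam -0.018401173896063466
base [0.06115339 0.01288532] 0.06249614447022924 -0.009332727270564195
0.058 [ 9.63554656e-05 -8.67040948e-05]
0.062 [0.00259517 0.00133295]
0.066 [0.00509398 0.0027526 ]
0.07 [0.00759279 0.00417226]
```

The cam reads about -0.01 to -0.02 rad, which is the low point. Next is the rear bar.

Run:
```python
from h import *
st(); H=lambda x,y:PIV+x*np.array([np.cos(YH),np.sin(YH)])+y*np.array([-np.sin(YH),np.cos(YH)])
print(row(*H(-.03,0),.176,2.65)); print(H(-.098,0))
```

```text
5.97 [0.7505 0.1046 0.1689] 1.795 [ 0.03  0.71  0.53  1.39 -0.    1.38] [-0.6 -1.  -1. ] 0.00011260270850720339
([27.0, -196.9, -7.1], -0.855)
[0.48609832 0.07260051]
```

Request:
step_arm:
  moves:
    - [[27,-197,-10],[0,0,-0.86],0]
    - [[27,-197,-10],[0,0,-0.86],0]
    - [[27,-197,-10],[0,0,-0.86],0]
    - [[27,-197,-10],[0,0,-0.86],0]
    - [[27,-197,-10],[0,0,-0.86],0]
    - [[27,-197,-10],[0,0,-0.86],0]
    - [[27,-197,-10],[0,0,-0.86],0]
    - [[27,-197,-10],[0,0,-0.86],0]

```text
clock: 6.63
tcp_pos: [0.5447, 0.0894, 0.1811]
orientation: [0.002, 0.238, 0.971, 0.0]
wrist_force: [0.2, -0.0, -0.9]
finger_gap: -0.0002
grip_force: 0.0
```

Run:
```python
from h import *
st(); print(row(.4861,.0726,.12,YH+np.pi))
```

```text
6.63 [0.5447 0.0894 0.1811] 2.661 [ 0.02  0.29 -0.12  1.17  0.    0.5 ] [ 0.2 -0.  -0.9] -0.00015673909506309228
([44.2, -42.0, 61.1], -0.698)
```

Request:
step_arm:
  moves:
    - [[44,-42,0],[0,0,-0.12],0]
    - [[44,-42,10],[0,0,-0.24],0]
    - [[44,-42,25],[0,0,-0.36],0]
    - [[44,-42,40],[0,0,-0.48],0]
    - [[44,-42,50],[0,0,-0.6],0]
    - [[44,-42,61],[0,0,-0.7],0]
    - [[44,-42,61],[0,0,-0.7],0]
    - [[44,-42,61],[0,0,-0.7],0]

```text
clock: 7.3
tcp_pos: [0.4866, 0.0725, 0.1187]
orientation: [-0.0, -0.105, 0.994, 0.0]
wrist_force: [0.2, 0.7, 0.5]
finger_gap: 0.0001
grip_force: 0.0
```

Run:
```python
from h import *
st(); print(row(.4861,.0726,.029,YH+np.pi)); shot("side","pics/s3.png")
P=imaging.camera_params("wrist");shot("wrist","pics/w3.png")
```

```text
7.3 [0.4866 0.0725 0.1187] -2.93 [-0.02  0.22 -0.36  0.99  0.   -0.23] [0.2 0.7 0.5] 0.00014926050485092036
([0.5, 0.2, 89.7], -0.006)
```

View pics/s3.png

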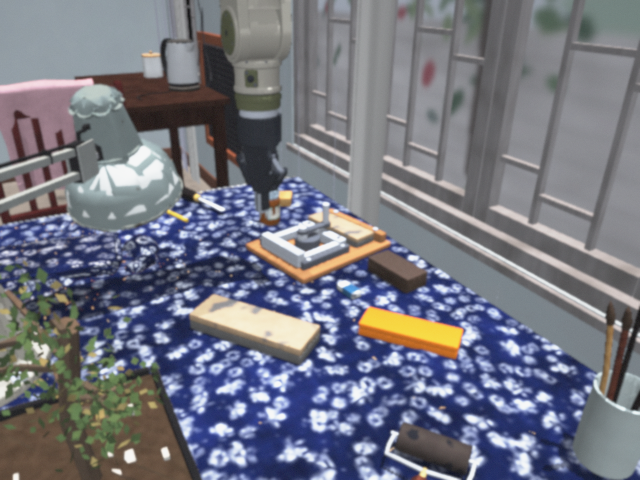

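The gripper at (265,190) is behind the rear bar and well clear of the lamp at (125,190). Lowering now.

Request:
step_arm:
  moves:
    - [[0,0,25],[0,0,0],0]
    - [[0,0,50],[0,0,0],0]
    - [[0,0,70],[0,0,0],0]
    - [[0,0,82],[0,0,0],0]
    - [[0,0,88],[0,0,0],0]
    - [[0,0,88],[0,0,0],0]

```text
clock: 7.9
tcp_pos: [0.4861, 0.0724, 0.03]
orientation: [-0.001, -0.107, 0.994, 0.0]
wrist_force: [0.2, 0.1, -0.6]
finger_gap: 0.0001
grip_force: 0.0
```

Request:
step_arm:
  moves:
    - [[-3,0,0],[0,0,0],0]
    - [[-6,0,0],[0,0,0],0]
    - [[-9,0,0],[0,0,0],0]
    - [[-12,0,0],[0,0,0],0]
    - [[-15,0,0],[0,0,0],0]
    - [[-18,0,0],[0,0,0],0]
    - [[-21,0,0],[0,0,0],0]
    - [[-24,0,0],[0,0,0],0]

```text
clock: 8.57
tcp_pos: [0.5102, 0.0776, 0.0306]
orientation: [-0.0, -0.108, 0.994, 0.0]
wrist_force: [-4.3, -1.7, 1.2]
finger_gap: 0.0001
grip_force: 2.5
```

Request:
step_arm:
  moves:
    - [[-2,0,0],[0,0,0],0]
    - [[-4,0,0],[0,0,0],0]
    - [[-6,0,0],[0,0,0],0]
    - [[-8,0,0],[0,0,0],0]
    - [[-10,0,0],[0,0,0],0]
    - [[-12,0,0],[0,0,0],0]
    - [[-14,0,0],[0,0,0],0]

```text
clock: 9.15
tcp_pos: [0.5235, 0.0805, 0.0303]
orientation: [-0.0, -0.108, 0.994, 0.0]
wrist_force: [-3.1, -1.0, -0.1]
finger_gap: 0.0
grip_force: 1.3
```

Request:
step_arm:
  moves:
    - [[-1,0,0],[0,0,0],0]
    - [[-2,0,0],[0,0,0],0]
    - [[-3,0,0],[0,0,0],0]
    - [[-4,0,0],[0,0,0],0]

```text
clock: 9.48
tcp_pos: [0.527, 0.0813, 0.0303]
orientation: [-0.001, -0.108, 0.994, 0.0]
wrist_force: [-3.9, -1.8, 1.3]
finger_gap: -0.0
grip_force: 2.1
```

Request:
step_arm:
  moves:
    - [[-1,0,0],[0,0,0],0]
    - [[-2,0,0],[0,0,0],0]
    - [[-2,0,0],[0,0,0],0]

```text
clock: 9.73
tcp_pos: [0.5289, 0.0817, 0.0303]
orientation: [-0.001, -0.108, 0.994, 0.0]
wrist_force: [-4.5, -2.3, 0.6]
finger_gap: -0.0003
grip_force: 2.3
```

Request:
step_arm:
  moves:
    - [[-1,0,0],[0,0,0],0]
    - [[-2,0,0],[0,0,0],0]
    - [[-2,0,0],[0,0,0],0]

```text
clock: 9.98
tcp_pos: [0.531, 0.0822, 0.0304]
orientation: [-0.0, -0.108, 0.994, 0.0]
wrist_force: [-4.4, -1.5, 0.8]
finger_gap: -0.0001
grip_force: 2.3
```

Request:
step_arm:
  moves:
    - [[-1,0,0],[0,0,0],0]
    - [[-2,0,0],[0,0,0],0]
    - [[-2,0,0],[0,0,0],0]

```text
clock: 10.23
tcp_pos: [0.5331, 0.0826, 0.0303]
orientation: [-0.0, -0.108, 0.994, 0.0]
wrist_force: [-4.7, -0.9, 0.4]
finger_gap: 0.0003
grip_force: 2.3
```

Request:
step_arm:
  moves:
    - [[-1,0,0],[0,0,0],0]
    - [[-2,0,0],[0,0,0],0]
    - [[-2,0,0],[0,0,0],0]

```text
clock: 10.48
tcp_pos: [0.5336, 0.0827, 0.0303]
orientation: [-0.002, -0.108, 0.994, -0.0]
wrist_force: [-7.6, -3.2, 4.4]
finger_gap: -0.0001
grip_force: 4.1
```

Request:
step_arm:
  moves:
    - [[-1,0,0],[0,0,0],0]
    - [[-1,0,0],[0,0,0],0]

```text
clock: 10.65
tcp_pos: [0.5336, 0.0828, 0.0303]
orientation: [-0.002, -0.108, 0.994, -0.0]
wrist_force: [-10.1, -3.6, 5.0]
finger_gap: 0.0002
grip_force: 5.4
```

Movement has stopped and the force is rising. I'll press a little more to seat the stone, then back off.

Request:
step_arm:
  moves:
    - [[-2,0,0],[0,0,0],0]
    - [[-4,0,0],[0,0,0],0]
    - [[-4,0,0],[0,0,0],0]
    - [[-4,0,0],[0,0,0],0]

```text
clock: 10.98
tcp_pos: [0.5337, 0.0828, 0.0301]
orientation: [-0.006, -0.108, 0.994, -0.001]
wrist_force: [-20.1, -5.7, 15.2]
finger_gap: 0.0002
grip_force: 10.5
```

Request:
step_arm:
  moves:
    - [[10,0,0],[0,0,0],0]
    - [[30,0,0],[0,0,0],0]
    - [[30,0,-40],[0,0,0],0]
    - [[30,0,-80],[0,0,0],0]
    - [[30,0,-110],[0,0,0],0]
    - [[30,0,-110],[0,0,0],0]
    - [[30,0,-110],[0,0,0],0]

```text
clock: 11.57
tcp_pos: [0.5146, 0.078, 0.1438]
orientation: [0.005, -0.108, 0.994, -0.0]
wrist_force: [-0.7, -0.3, -0.9]
finger_gap: -0.0004
grip_force: 0.0
```

Run:
```python
from h import *
st()
P=imaging.camera_params("wrist");a=shot("wrist","pics/w4.png")
for k,p in dict(piv=[*PIV,.056],stop=[*(PIV+.139*np.array([np.cos(YH),np.sin(YH)])),.036]).items(): print(k,proj("wrist",p,P))
b=shot("side","pics/s4.png")[170:300,230:410]
cv2.imwrite("pics/c6.png",np.hstack([cv2.resize(a,(400,300)),cv2.resize(b,(394,300),interpolation=cv2.INTER_CUBIC)])[:,:,::-1])
```

```text
11.57 [0.5146 0.078  0.1438] -2.925 [-0.    0.25 -0.27  1.05  0.   -0.22] [-0.7 -0.3 -0.9] -0.00037307951195521467
piv [323.74266362 351.0705257 ]
stop [324.19193719 485.00144133]
```

View pics/c6.png

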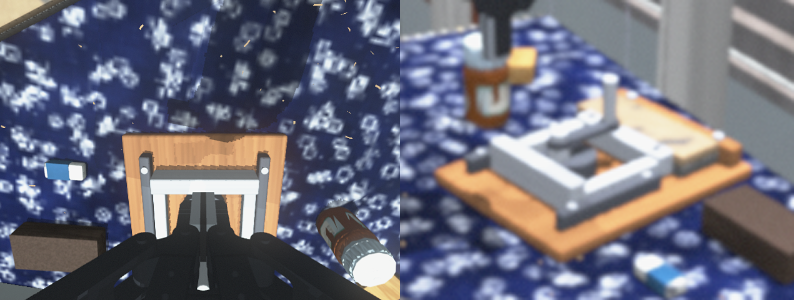

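The side view shows the jaw against the stone and the stone against the stop, and the bystanders are upright. I'll clear the arm for a calibrated top check.

Run:
```python
from h import *
st(); print(row(.50,.09,.24,yaw()),row(.38,.42,.24,yaw()))
```

```text
11.67 [0.5117 0.0779 0.1405] -2.925 [-0.    0.25 -0.27  1.05  0.   -0.22] [-0.7  0.2 -0.6] 8.26475014996531e-05
([8.8, 14.3, -99.5], 0.0) ([55.2, 362.4, -99.5], 0.0)
```

Request:
step_arm:
  moves:
    - [[0,0,-40],[0,0,0],0]
    - [[0,20,-80],[0,0,0],0]
    - [[10,60,-100],[0,0,0],0]
    - [[20,100,-100],[0,0,0],0]
    - [[25,140,-100],[0,0,0],0]
    - [[30,180,-100],[0,0,0],0]
    - [[35,220,-100],[0,0,0],0]
    - [[40,260,-100],[0,0,0],0]

```text
clock: 12.33
tcp_pos: [0.4148, 0.3247, 0.2389]
orientation: [-0.001, -0.108, 0.994, -0.0]
wrist_force: [1.6, -0.0, 0.5]
finger_gap: 0.0
grip_force: 0.0
```

Request:
step_arm:
  moves:
    - [[10,40,0],[0,0,0],0]
    - [[20,80,0],[0,0,0],0]
    - [[30,120,0],[0,0,0],0]
    - [[40,150,0],[0,0,0],0]
    - [[50,180,0],[0,0,0],0]
    - [[50,180,0],[0,0,0],0]
    - [[50,180,0],[0,0,0],0]

```text
clock: 12.92
tcp_pos: [0.3272, 0.4891, 0.2383]
orientation: [-0.001, -0.11, 0.994, -0.001]
wrist_force: [-0.2, 0.3, -0.7]
finger_gap: 0.0003
grip_force: 0.0
```

Run:
```python
from h import *
st()
a=shot("top","pics/t5.png")[150:290,190:400,::-1]
cv2.imwrite("pics/c7.png",cv2.resize(a,(788,525),interpolation=cv2.INTER_CUBIC))
```

```text
12.92 [0.3272 0.4891 0.2383] -2.922 [ 0.84  0.34  0.1   1.33 -0.    0.63] [-0.2  0.3 -0.7] 0.0002582551407879121
```

View pics/c7.png

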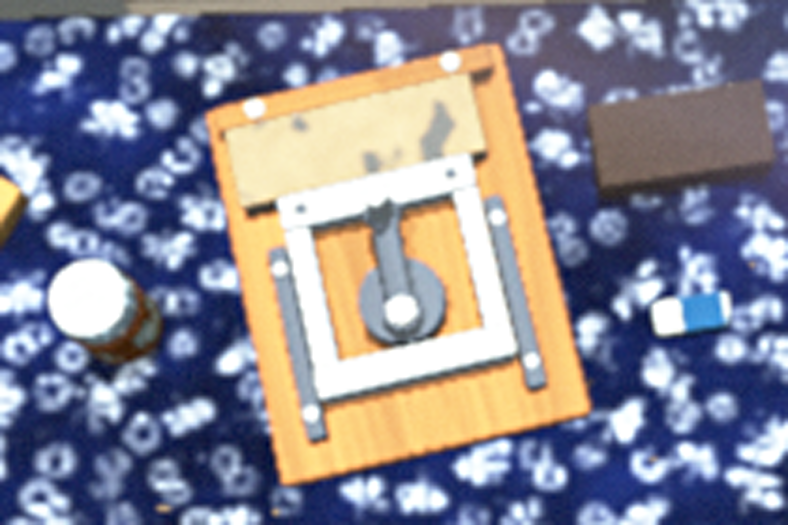

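The top view shows the stone flush against the stop, with its edge running (225,130)–(470,75). The jaw is tight on the stone, and the lever from (402,310) to (380,215) is parallel to the rails to within about 0.01 rad. The bystanders haven't moved.

```bash
python3 -c "
from workcell import env
print(env.hand_in())"
```

```text
the job is handed in; nothing more can be done
None
```

The job is handed in: the cam was turned to its low point first, within about 0.02 rad by camera, then the slide was pushed until the stone was square against the end stop, with the bottle, sanding block and eraser unmoved, at about 13 s.

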